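# Drop the drilling-jig cover onto its pin and hold it down

### The arm

A 6-joint arm with a two-finger parallel gripper is mounted at the origin on a cart in front of the work surface, level with it; the furniture and walls round the work are solid. World frame = base frame: x ahead of the robot, y to its left, z up, the work surface at z = 0. Lengths are in mm, angles in rad, forces in N, time in s.
With the tool pointing down it reaches from about 275 to 750 mm from the base axis. Payload 10.2 kg.
Tool frame: the origin (TCP) lies between the finger pads; the fingertips stand 17 mm ahead of it and the grasp point (between the pads) lies 2 mm behind it; y points along the fingers, x is the direction in which the jaws open and shut, and the axes are right-handed (so a half turn about y gives the same grasp; the last joint's range is limited). The gripper opens to 85 mm and grips with 20 to 120 N. Pads are 22 mm wide; open, the fingers measure 114 mm over their backs; the gripper's body (76 mm by 85 mm) begins 54 mm behind the grasp point. The pads swing forward as they close: fully open they stand 13 mm farther back than shut.
Start: joints at [-1.333, 0.313, 1.498, -0, 1.331, -0.223], TCP at [233.438, -470.253, 248.294] pointing down, gripper open.
Joint ranges: [-2.94, 2.94], [-0.97, 2.17], [0.19, 2.56], [-1.23, 4.37], [0.02, 3.11], [-2.88, 2.88]. Speed limits (rad/s): [2.39, 2.39, 3.01, 3.14, 3.14, 3.14].

### API

Orientations are given as a unit quaternion [w, x, y, z].
In Python, from rig import ctrl gives the robot as it stands.
- The arm moves only by the tool jog_arm, never from a script. Its argument "targets" is a list of rows, each an object with "offset": the shift along the tool's x, y, z in m, a list of three; "yaw": the turn about the tool's y in rad. In form: [{"offset": [dx, dy, dz], "yaw": yaw}, ...]. A call has 1 to 12 rows; each row is the pose to reach, as a shift and turn from the pose measured when the call began, along the tool's axes at that moment; what a row does not reach only later rows make up. A row lasts 1/12 s, in which the tool goes at most 41.7 mm and 7.16 degrees, less where a joint would pass 70% of its speed; a pose out of reach is approached as far as the arm can. A call with a gripper value outside its range is refused whole. "fingers" is the finger opening in m, from 0 to 0.0854, set as the call begins (left out, the last holds). The fingers move at their own pace and stop on an object; "grip_force" is the grip in N (left out, the last holds). Time passes only in rows, so rows that repeat a pose let the fingers close. It gives the time, the measured TCP pose, the force and the opening at its end, in the units of the state.
- ctrl.sense(): the state, without advancing time (a new reading comes with each control period).
- ctrl.capture(name): name is "scene" or "top"; returns a dict with "img" (420x560x3 uint8, red, green, blue), "intrinsics" (3x3 intrinsics, pixels), "T" (4x4, takes a point from camera to world coordinates). Camera axes: x right, y up, looking along -z (the intrinsics and any distortion apply to the point x, -y, -z); pixel columns grow to the right and rows downward; lengths in mm; the calibration is good to about 2 mm. A picture is of the moment at which its call begins. There is no depth.
- ctrl.finish_job(): hands the job in, once; it reports no verdict.
Trained networks look in the newest picture that a camera, given by its name, has taken for a name from the list of things; names that differ only in an ending like _2 or _b are one class to them, and where a whole thing is asked for, a point or a joint stands for the part that bears it (a point fixed in the world has none). Each returns a list of dicts, best first, with "score" (0 to 1); they miss things now and then, are a little off and sometimes report something else, mostly with a low value. They report only what shows in the picture. A call takes as long as a camera call.
- ctrl.boxes_of(camera, target): "box" ([left, top, right, bottom] in pixels, round what is visible of it).
- ctrl.regions_of(camera, target): "region" (420x560 bool, what is visible of it) and "box" ([left, top, right, bottom] in pixels, round what is visible of it).
The state is a dict: "time_s": time; "joints": joint angles; "dq": joint speeds; "tau": joint torques, N m; "eef_pos": TCP position; "ee_rot": TCP orientation; "force": force on the tool from outside, world axes, zero at the start; "wrist_torque": the same for the moment, N m; "grip_width": opening from 0.0 (shut) to 1.0 (fully open).
Only numpy, scipy, OpenCV 4.12 (cv2) and the standard library are available. Lean on these libraries where they do the work, as an engineer would, in place of code of your own. Each camera call takes 0.05 s, during which the arm holds its last target.

### The job

Clear the rubbing stone off the drilling jig and leave it lying on the desk, not touching the jig. Then take the wooden jig cover, put it on the jig square with the bed so that the blind socket in its underside drops over the locating pin, and press it fully home against the spring lifter. The lifter pushes back, so finish while still pressing the cover down (do not let go), and leave the other things on the desk where they are.

Things in the scene. Friction and masses are not known exactly. Their poses are not given: they have to be found in the camera images.
- jig_bed (a point): Drilling-jig base, screwed to the desk: a flat plywood bed 170 x 100 x 15 mm. This point is the middle of its top face, 15 mm above the desk; x runs along the 170 mm length toward the pin's end, z up. On it stand the locating pin, 45 mm along +x from here, and the lifter, a flat aluminium pad 60 mm (x) x 50 mm centred 10 mm along -x from here.
- pin_top (a point): Top of the steel locating pin of the jig: upright, 14 mm in diameter, standing 18 mm above the bed, its top edge bevelled to 7 mm across over the upper 3.5 mm. This point is the centre of its tip, 33 mm above the desk.
- lifter (a joint): Travel of the spring lifter pad, m: 0 = up, its top 6 mm above the bed; 0.006 = pushed down flush with the bed. The spring takes about 8 N to start and 12 N when fully down, so the cover's own weight (about 3 N) does not push it down.
- cover_grip (a point): Centre of the light wooden grip rib (58 mm along x, 26 mm wide in y, 38 mm tall) in the middle of the top of the loose jig cover, 45 mm above the cover's underside. x runs along the cover's length toward the socket end, z up. Home, the cover's middle lies over the middle of the bed, x axes alike, underside on the bed.
- cover_socket (a point): Centre of the mouth of the blind socket in the underside of the cover, 45 mm along the cover's +x from its middle, level with the underside: a round hole 17 mm in diameter and 20 mm deep with a 2 mm bevelled mouth. Axes as the cover's.
- stone_centre (a point): Rubbing stone, an oblong block (greyish top, reddish-brown sides) 36 mm (x) x 84 mm (y) x 20 mm tall, loose, lying at the start on the lifter pad with its length roughly along the bed. This point is its centre, half-way up; z up.
- jig: The whole jig base described under jig_bed with its pin and lifter, fixed. Origin on the desk under the middle of the bed, axes as jig_bed.
- cover: Jig cover, lying right way up on the desk: a wooden plate 130 (x) x 70 x 26 mm with the grip rib on top. Origin at the centre of its underside, axes as cover_grip. The socket cannot be seen from above: it is at the end WITHOUT the steel ring; a steel drill bush (ring 20 mm across) shows on top of the other end, 45 mm along -x.
- rubbing_stone: The rubbing stone. Origin at the centre of its underside.
- tape_measure: Bystander: yellow tape measure 35 x 72 x 62 mm tall, to be left alone. Origin under its centre.
- wax_block: Bystander: pale wax block 30 x 44 x 26 mm tall, to be left alone. Origin under its centre.
- stone_cap: Bystander: short round stone cylinder 62 mm across, 47 mm tall, to be left alone. Origin under its centre.

How it is judged:
By the outcome, as a careful person would: the job done as asked, in the order asked, and still so for the second after the job is handed in, while the arm keeps its last pose, push and grip.
It also fails if it takes over 53 s, if anything falls off the work surface, if the arm or the gripper's body presses on something with over 40 N, if the wrist force passes 120 N, or if a joint passes its speed limit or range.

## Working session

There is one attempt and no reset: what is moved stays moved. The work goes in short steps, Python scripts to look and compute and a tool call to move; the robot and the scene stay as the last step left them, time stands still between calls to the robot, and variables do not carry over. Pictures are saved under pics/ and viewed, and the job is handed in when it is done.

Besides the shell and the picture viewer there is one more tool, called after "Request:" by a JSON object that holds its "fn" and its "kwargs", one argument or row to a line. jog_arm: Moves the arm, as the interface text tells. Its arguments: {"type":"object","properties":{"targets":{"type":"array"},"fingers":{"type":"number"},"grip_force":{"type":"number"}},"required":["targets"]}

```bash
mkdir -p pics; ls; cat > h.py <<'E'
from rig import ctrl
import numpy as np, cv2
def cap(n,f):
    c=ctrl.capture(n); cv2.imwrite('pics/'+f,c['img'][:,:,::-1]); return c
E
python3 - <<'E'
from h import *
s=ctrl.sense(); print(s)
for n in('scene','top'):
    c=cap(n,n+'0.png'); print(n,c.keys(),c['intrinsics'],c['T'])
    for t in ['jig','cover','rubbing_stone','tape_measure','wax_block','stone_cap']:
        print(t,[(np.round(b['box']),round(b['score'],2)) for b in ctrl.boxes_of(n,t)][:2])
E
```

```text
pics
{'time_s': 0.0, 'joints': array([-1.33337899e+00,  3.13439749e-01,  1.49845576e+00,  3.16608510e-07,
        1.33100358e+00, -2.23418422e-01]), 'dq': array([ 0.00025916, -0.00153457, -0.00112242,  0.00130456,  0.00202668,
       -0.00036159]), 'tau': array([-1.18732933e-03, -4.12271404e+01, -2.59743083e+01, -3.03975366e-04,
        4.17719653e-03, -2.00591893e-05]), 'eef_pos': array([ 233.38760221, -469.99952644,  247.73327897]), 'ee_rot': array([ 0.60130196, -0.60065317,  0.37292209, -0.37226446]), 'force': array([ 0.0180086 , -0.45920988,  0.11274833]), 'wrist_torque': array([-0.01684269,  0.0445694 ,  0.02709168]), 'grip_width': 0.999160485337919}
scene dict_keys(['img', 'intrinsics', 'T']) [[539.51259015   0.         279.1331516 ]
 [  0.         539.51259015 204.83772041]
 [  0.           0.           1.        ]] [[ 7.66472710e-01  4.01173321e-01 -5.01577064e-01 -2.21056257e+02]
 [-6.42193736e-01  4.91250395e-01 -5.88438829e-01 -9.23245045e+02]
 [ 1.03339721e-02  7.73131952e-01  6.34161015e-01  1.00886037e+03]
 [ 0.00000000e+00  0.00000000e+00  0.00000000e+00  1.00000000e+0
[... 202 characters left out ...]
ct_keys(['img', 'intrinsics', 'T']) [[435.42450043   0.         281.69133024]
 [  0.         435.42450043 211.68878252]
 [  0.           0.           1.        ]] [[ 8.59964611e-03  9.93743907e-01 -1.11351216e-01  4.07811916e+02]
 [-9.99900124e-01  7.29667407e-03 -1.21037010e-02 -5.76142061e+01]
 [-1.12154856e-02  1.11444182e-01  9.93707405e-01  1.08457338e+03]
 [ 0.00000000e+00  0.00000000e+00  0.00000000e+00  1.00000000e+00]]
jig [(array([187., 168., 235., 232.]), 0.74)]
cover [(array([334., 190., 370., 250.]), 0.73)]
rubbing_stone [(array([201., 188., 221., 228.]), 0.91)]
tape_measure [(array([254., 264., 285., 283.]), 0.9)]
wax_block [(array([268., 138., 285., 154.]), 0.61)]
stone_cap []
```

```bash
python3 - <<'E'
import cv2
a=cv2.imread('pics/top0.png')
cv2.imwrite('pics/t1.png',cv2.resize(a[120:300,160:400],None,fx=3.3,fy=3.3,interpolation=cv2.INTER_CUBIC))
E
```

```text
(no output)
```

View pics/scene0.png

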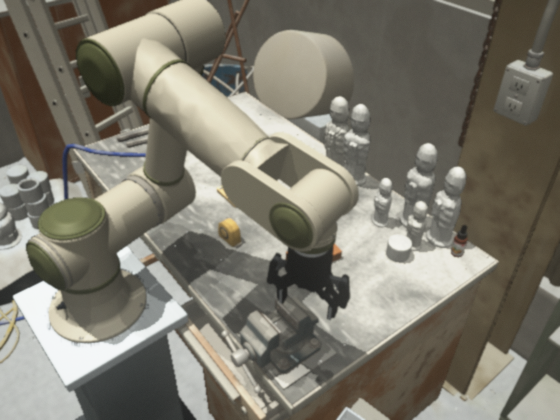

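View pics/top0.png

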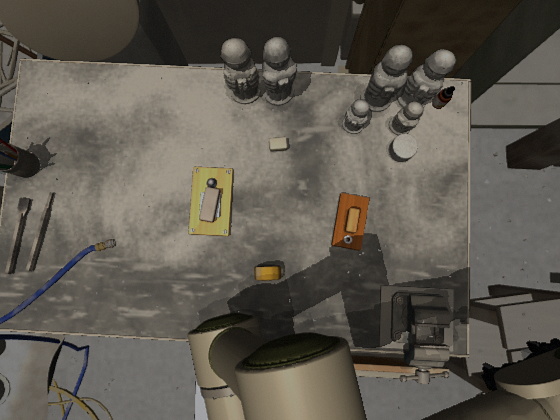

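```bash
sleep 1
```

```text
(no output)
```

View pics/t1.png

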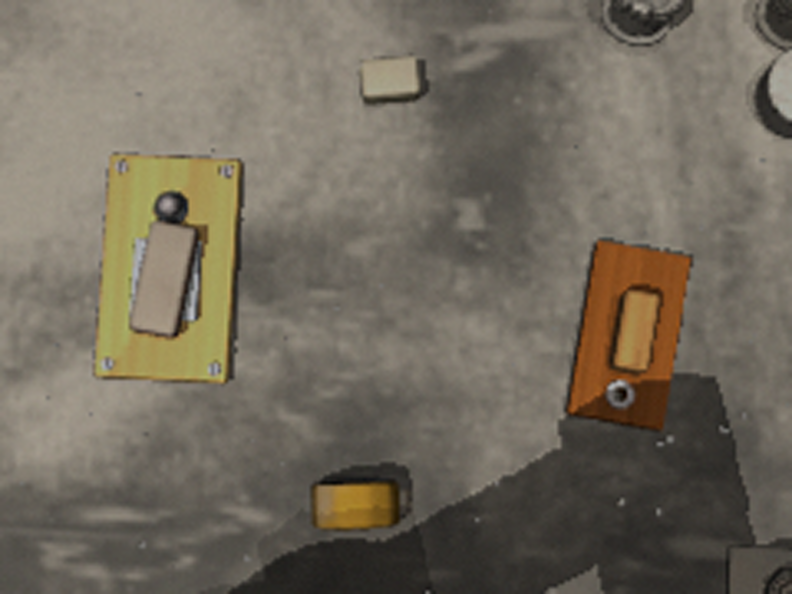

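The top view shows the jig at about (211,201) px with the pin toward the image's top, the stone lying skewed on it, and the cover at (352,221) with its steel ring toward the bottom, so the socket end is at the top. The scene view is mostly blocked by the arm. Next I'll measure.

```bash
cat >> h.py <<'E'
def p2w(c,uv,z):
    K,T=c['intrinsics'],c['T']; uv=np.atleast_2d(np.asarray(uv,float))
    d=np.c_[(uv[:,0]-K[0,2])/K[0,0],-(uv[:,1]-K[1,2])/K[1,1],-np.ones(len(uv))]@T[:3,:3].T
    return T[:3,3]+d*((z-T[2,3])/d[:,2])[:,None]
def w2p(c,p):
    K,T=c['intrinsics'],c['T']; q=(np.atleast_2d(p)-T[:3,3])@T[:3,:3]
    return np.c_[K[0,0]*q[:,0]/-q[:,2]+K[0,2],K[1,1]*-q[:,1]/-q[:,2]+K[1,2]]
def rect(c,mask,z):
    cs,_=cv2.findContours(mask.astype(np.uint8),cv2.RETR_EXTERNAL,cv2.CHAIN_APPROX_NONE)
    k=max(cs,key=cv2.contourArea)[:,0]
    w=p2w(c,k,z)[:,:2].astype(np.float32)
    (x,y),(a,b),th=cv2.minAreaRect(w)
    if a<b: th+=90;a,b=b,a
    th=(th+90)%180-90
    return np.round([x,y,a+2.4,b+2.4,th],1)
E
python3 - <<'E'
from h import *
c=cap('top','top1.png'); im=c['img']; hsv=cv2.cvtColor(im,cv2.COLOR_RGB2HSV)
for p in [(195,210),(210,205),(345,210),(352,222),(358,205),(345,243),(211,215)]: print(p,hsv[p[1],p[0]],im[p[1],p[0]])
for t,z in [('jig',15),('cover',26),('rubbing_stone',41),('cover_grip',64),('tape_measure',62),('wax_block',26)]:
    for r in ctrl.regions_of('top',t)[:1]:
        print(t,r['score'],r['box'],rect(c,r['region'],z))
print(p2w(c,(212,183),33))
E
```

```text
(195, 210) [ 26 118 166] [166 156  89]
(210, 205) [ 16  54 156] [156 141 123]
(345, 210) [ 13 200 120] [120  66  26]
(352, 222) [ 18 144 168] [168 129  73]
(358, 205) [ 13 196 133] [133  76  31]
(345, 243) [ 13 136  62] [62 43 29]
(211, 215) [ 16  52 163] [163 148 130]
jig 0.82 [189.3, 165.6, 235.0, 234.4] [554.2 132.4 172.5 103.3  -2.2]
cover 0.96 [330.0, 190.5, 367.2, 250.4] [ 505.9 -211.5  135.1   76.7  -10.1]
rubbing_stone 0.62 [189.3, 163.2, 230.5, 236.1] [550.7 128.  168.3 100.8  -2.2]
cover_grip 0.98 [330.6, 194.8, 367.8, 249.4] [ 501.7 -205.3  129.6   72.8  -10.1]
tape_measure 0.84 [253.2, 263.7, 283.1, 280.0] [379.8 -15.7  70.   37.  -89.1]
wax_block 0.66 [267.1, 138.5, 284.7, 155.8] [696.6 -33.2  45.9  36.8 -85.5]
[[595.20148008 126.75564059  33.        ]]
```

```bash
cat >> h.py <<'E'
def box3(c,x,y,th,L,W,z0,z1,cx=0,cy=0):
    t=np.radians(th);R=np.array([[np.cos(t),-np.sin(t)],[np.sin(t),np.cos(t)]])
    q=np.array([[-L,-W],[L,-W],[L,W],[-L,W]])/2.+[cx,cy]
    q=q@R.T+[x,y]
    return [w2p(c,np.c_[q,np.full(4,z)]) for z in (z1,z0)]
def overlay(c,objs,win,s,f):
    x0,y0,x1,y1=win
    a=cv2.resize(c['img'][y0:y1,x0:x1,::-1],None,fx=s,fy=s,interpolation=cv2.INTER_CUBIC)
    for polys,col in objs:
        for i,p in enumerate(polys):
            cv2.polylines(a,[np.int32(((p+.5-[x0,y0])*s)*16)],True,col,1,cv2.LINE_AA,4)
    cv2.imwrite('pics/'+f,a)
E
python3 - <<'E'
from h import *
c=cap('top','top2.png'); hsv=cv2.cvtColor(c['img'],cv2.COLOR_RGB2HSV).astype(int)
H,S,V=[hsv[:,:,i] for i in range(3)]
w=np.zeros(H.shape,bool); w[160:240,180:245]=1
bed=w&(S>85); print('bed',rect(c,bed,15))
st=w&(S<75)&(V>125)&(H<22); st=cv2.morphologyEx(st.astype(np.uint8),cv2.MORPH_OPEN,np.ones((3,3)));
yy,xx=np.mgrid[:420,:560]; st=st*((xx>196)&(xx<224)&(yy>182)&(yy<225)); print('stone',rect(c,st,41))
w=np.zeros(H.shape,bool); w[185:255,325:375]=1
cv=w&(S>130)&(V>45); print('cover',rect(c,cv,26))
rib=w&(H>=15)&(V>140); print('rib',rect(c,rib,64))
ring=p2w(c,(347.8,239),26); print(ring)
a=(bed*80+0).astype(np.uint8); 
b=c['img'][:,:,::-1].copy(); b[st>0]=(255,0,0); b[rib]=(0,255,0)
cv2.imwrite('pics/m.png',cv2.resize(b[155:260,180:380],None,fx=4,fy=4,interpolation=cv2.INTER_NEAREST))
E
```

```text
bed [554.  131.8 172.5 104.   -2.3]
stone [542.6 132.9  80.7  34.9 -10.3]
cover [ 505.1 -211.8  133.3   74.   -10.1]
rib [ 504.4 -211.8   55.3   24.7  -10. ]
[[ 460.95818256 -205.63342278   26.        ]]
```

View pics/m.png

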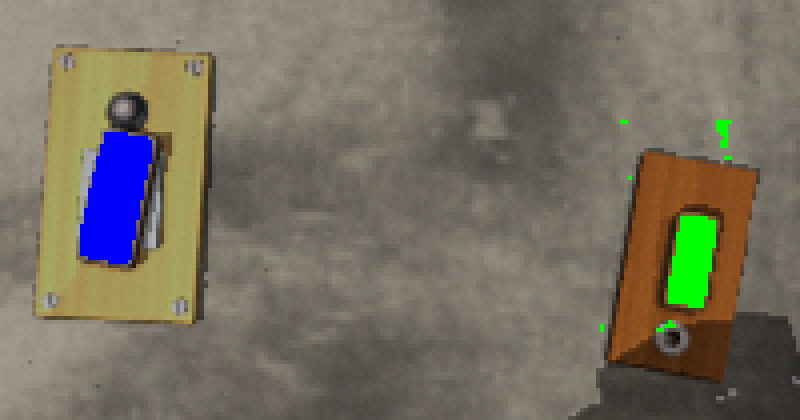

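```bash
python3 - <<'E'
from h import *
c=cap('top','top2.png')
def circ(x,y,r,z):
    t=np.linspace(0,2*np.pi,24)[:-1]; return w2p(c,np.c_[x+r*np.cos(t),y+r*np.sin(t),np.full(23,z)])
bx,by,bt=554,132.5,-2.3
t=np.radians(bt); px,py=bx+45*np.cos(t),by+45*np.sin(t)
overlay(c,[(box3(c,bx,by,bt,170,100,0,15),(255,0,0)),(box3(c,bx,by,bt,60,50,15,21,-10),(255,255,0)),
 ([circ(px,py,7,15),circ(px,py,7,29.5),circ(px,py,3.5,33)],(0,0,255)),(box3(c,542.6,132.9,-10.3,84,36,21,41),(0,255,0))],(185,160,240,240),8,'o1.png')
x,y,t=505,-211.5,-10
r=np.radians(t)
overlay(c,[(box3(c,x,y,t,130,70,0,26),(255,0,0)),(box3(c,x,y,t,58,26,26,64),(0,255,0)),([circ(x-45*np.cos(r),y-45*np.sin(r),10,26)],(0,0,255))],(325,182,380,258),8,'o2.png')
E
```

```text
(no output)
```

View pics/o1.png

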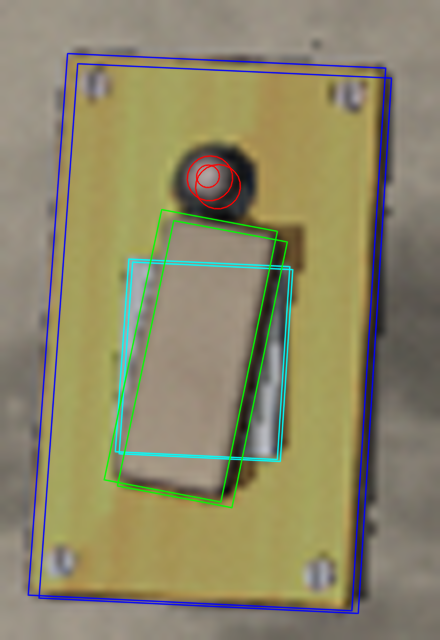

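View pics/o2.png

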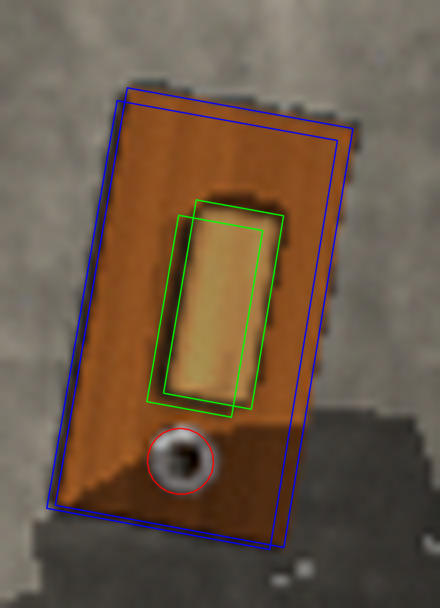

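Model overlays agree with the picture to about 1 mm: pin base near (217,184)/8 of the crop, ring and rib outlines on the cover. Next I work out the moves.

```bash
cat >> h.py <<'E'
from scipy.spatial.transform import Rotation as Ro
def mv(p,jaw):
    """p world target mm, jaw: direction (deg) of jaw axis in world xy"""
    s=ctrl.sense(); w,x,y,z=s['ee_rot']; R=Ro.from_quat([x,y,z,w]).as_matrix()
    o=R.T@(np.array(p)-s['eef_pos'])/1000
    d=np.array([np.cos(np.radians(jaw)),np.sin(np.radians(jaw)),0])
    l=R.T@d; yaw=np.arctan2(-l[2],l[0]); yaws=[yaw,yaw-np.pi if yaw>0 else yaw+np.pi]
    print('pos',np.round(s['eef_pos'],1),'jawdir',np.round(R[:,0],3),'app',np.round(R[:,1],3),'j',np.round(s['joints'],3),'t',round(s['time_s'],2))
    print('target',p,jaw,'offset',np.round(o,4),'yaw',np.round(yaws,4))
E
python3 - <<'E'
from h import *
mv([542.6,132.5,120],80)
mv([542.6,132.5,42],80)
E
```

```text
pos [ 233.4 -470.3  248.3] jawdir [ 0.445 -0.896  0.   ] app [ 0. -0. -1.] j [-1.333  0.313  1.498  0.     1.331 -0.223] t 1.15
target [542.6, 132.5, 120] 80 offset [-0.4024  0.1283  0.5449] yaw [-2.5063  0.6353]
pos [ 233.4 -470.3  248.3] jawdir [ 0.445 -0.896  0.   ] app [ 0. -0. -1.] j [-1.333  0.313  1.498  0.     1.331 -0.223] t 1.15
target [542.6, 132.5, 42] 80 offset [-0.4024  0.2063  0.5449] yaw [-2.5063  0.6353]
```

Request:
{"fn": "jog_arm", "kwargs": {
  "targets": [
    {"offset": [-0.402,0.1,0.545],"yaw": 0.635},
    {"offset": [-0.402,0.1,0.545],"yaw": 0.635},
    {"offset": [-0.402,0.1,0.545],"yaw": 0.635},
    {"offset": [-0.402,0.1,0.545],"yaw": 0.635},
    {"offset": [-0.402,0.1,0.545],"yaw": 0.635},
    {"offset": [-0.402,0.1,0.545],"yaw": 0.635},
    {"offset": [-0.402,0.1,0.545],"yaw": 0.635},
    {"offset": [-0.402,0.1,0.545],"yaw": 0.635},
    {"offset": [-0.402,0.1,0.545],"yaw": 0.635},
    {"offset": [-0.402,0.1,0.545],"yaw": 0.635},
    {"offset": [-0.402,0.1,0.545],"yaw": 0.635},
    {"offset": [-0.402,0.1,0.545],"yaw": 0.635}
  ],
  "fingers": 0.056
}}

```text
time_s: 2.15
eef_pos: [455.2, -38.0, 176.8]
ee_rot: [-0.455, 0.454, -0.541, 0.542]
force: [1.0, -1.7, 0.8]
grip_width: 0.66
```

```bash
python3 - <<'E'
from h import *
mv([542.6,132.5,140],80)
print(ctrl.sense()['force'],ctrl.sense()['grip_width'])
E
```

```text
pos [455.2 -38.  176.8] jawdir [-0.173 -0.985  0.   ] app [ 0.001 -0.    -1.   ] j [-0.341  0.238  1.796 -0.     1.106  1.404] t 2.15
target [542.6, 132.5, 140] 80 offset [-0.183   0.0369  0.0565] yaw [-3.1413e+00  3.0000e-04]
[ 0.95921639 -1.6553276   0.7942379 ] 0.6599397680884821
```

Request:
{"fn": "jog_arm", "kwargs": {
  "targets": [
    {"offset": [-0.183,0.037,0.0565],"yaw": 0},
    {"offset": [-0.183,0.037,0.0565],"yaw": 0},
    {"offset": [-0.183,0.037,0.0565],"yaw": 0},
    {"offset": [-0.183,0.037,0.0565],"yaw": 0},
    {"offset": [-0.183,0.037,0.0565],"yaw": 0},
    {"offset": [-0.183,0.037,0.0565],"yaw": 0},
    {"offset": [-0.183,0.037,0.0565],"yaw": 0},
    {"offset": [-0.183,0.037,0.0565],"yaw": 0}
  ]
}}

```text
time_s: 2.82
eef_pos: [542.4, 132.0, 139.8]
ee_rot: [-0.455, 0.455, -0.541, 0.542]
force: [0.5, -0.5, 0.2]
grip_width: 0.657
```

```bash
python3 - <<'E'
from h import *
mv([542.6,132.5,44],80)
c=cap('scene','s1.png')
cv2.imwrite('pics/s1c.png',cv2.resize(c['img'][150:350,180:420,::-1],None,fx=3,fy=3))
E
```

```text
pos [542.4 132.  139.8] jawdir [-0.173 -0.985  0.   ] app [ 0. -0. -1.] j [ 2.900e-02  4.900e-01  1.538e+00 -1.000e-03  1.113e+00  1.774e+00] t 2.82
target [542.6, 132.5, 44] 80 offset [-0.0005  0.0958  0.0001] yaw [-3.1412e+00  4.0000e-04]
```

View pics/s1c.png

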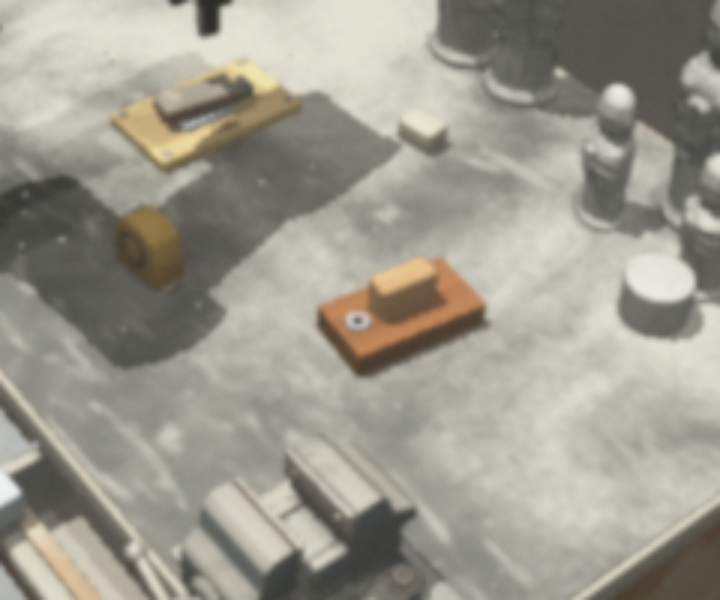

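The scene view shows the gripper fingers (crop ~(210,15)) above the stone on the jig, with the cover and bystanders clear. Now I descend.

Request:
{"fn": "jog_arm", "kwargs": {
  "targets": [
    {"offset": [-0.0005,0.035,0],"yaw": 0},
    {"offset": [-0.0005,0.07,0],"yaw": 0},
    {"offset": [-0.0005,0.085,0],"yaw": 0},
    {"offset": [-0.0005,0.096,0],"yaw": 0},
    {"offset": [-0.0005,0.096,0],"yaw": 0},
    {"offset": [-0.0005,0.096,0],"yaw": 0},
    {"offset": [-0.0005,0.096,0],"yaw": 0}
  ]
}}

```text
time_s: 3.45
eef_pos: [543.5, 131.8, 45.7]
ee_rot: [-0.455, 0.453, -0.541, 0.543]
force: [-0.4, 0.0, 0.2]
grip_width: 0.656
```

Request:
{"fn": "jog_arm", "kwargs": {
  "targets": [
    {"offset": [0,0,0],"yaw": 0},
    {"offset": [0,0,0],"yaw": 0},
    {"offset": [0,0,0],"yaw": 0},
    {"offset": [0,0,0],"yaw": 0},
    {"offset": [0,0,0],"yaw": 0},
    {"offset": [0,0,0],"yaw": 0}
  ],
  "fingers": 0.025,
  "grip_force": 40
}}

```text
time_s: 3.95
eef_pos: [544.3, 131.7, 47.0]
ee_rot: [-0.456, 0.453, -0.54, 0.543]
force: [0.3, -0.7, 7.1]
grip_width: 0.416
```

```bash
python3 - <<'E'
from h import *
mv([542.6,132.5,44],80)
c=cap('scene','s2.png');print(ctrl.sense()['force'])
cv2.imwrite('pics/s2c.png',cv2.resize(c['img'][120:240,180:320,::-1],None,fx=5,fy=5))
E
```

```text
pos [544.3 131.7  47. ] jawdir [-0.175 -0.985 -0.001] app [ 0.006 -0.    -1.   ] j [ 2.900e-02  6.200e-01  1.606e+00 -1.000e-03  9.090e-01  1.775e+00] t 3.95
target [542.6, 132.5, 44] 80 offset [-0.0004  0.003  -0.0018] yaw [ 3.1407e+00 -9.0000e-04]
[-0.81246029 -1.18604439  6.22224255]
```

View pics/s2c.png

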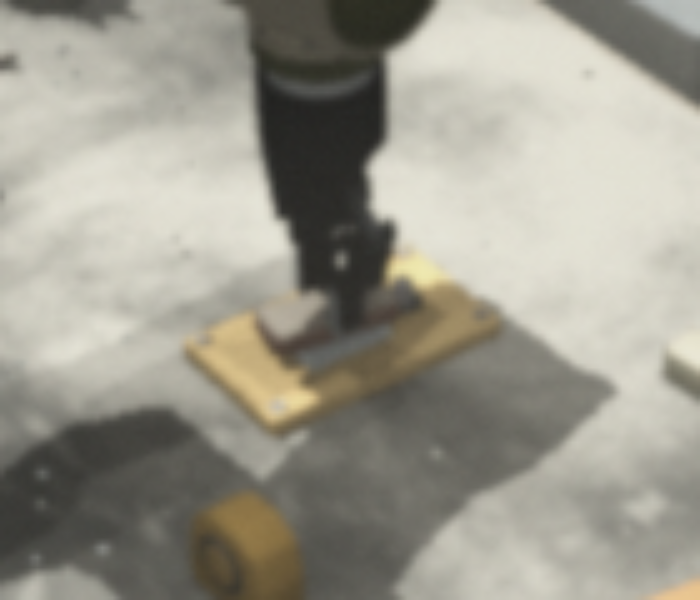

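The fingers (crop ~(345,290)) straddle the stone, and the opening of 0.416 is about 35.5 mm, so it is gripped. I lift it gently.

Request:
{"fn": "jog_arm", "kwargs": {
  "targets": [
    {"offset": [0,-0.005,0],"yaw": 0},
    {"offset": [0,-0.015,0],"yaw": 0},
    {"offset": [0,-0.03,0],"yaw": 0},
    {"offset": [0,-0.045,0],"yaw": 0},
    {"offset": [0,-0.06,0],"yaw": 0},
    {"offset": [0,-0.06,0],"yaw": 0},
    {"offset": [0,-0.06,0],"yaw": 0}
  ],
  "grip_force": 60
}}

```text
time_s: 4.58
eef_pos: [544.1, 131.8, 107.7]
ee_rot: [-0.456, 0.452, -0.54, 0.544]
force: [0.5, -0.0, -2.8]
grip_width: 0.405
```

```bash
python3 - <<'E'
from h import *
mv([540,0,105],80);mv([540,0,28],80)
c=cap('scene','s3.png');print(ctrl.sense()['force'])
cv2.imwrite('pics/s3c.png',cv2.resize(c['img'][100:240,180:320,::-1],None,fx=4,fy=4))
E
```

```text
pos [544.1 131.8 107.7] jawdir [-0.174 -0.985 -0.001] app [ 0.008 -0.    -1.   ] j [ 2.900e-02  5.310e-01  1.568e+00 -1.000e-03  1.035e+00  1.775e+00] t 4.58
target [540, 0, 105] 80 offset [0.1305 0.0027 0.0189] yaw [ 3.1408e+00 -8.0000e-04]
pos [544.1 131.8 107.7] jawdir [-0.174 -0.985 -0.001] app [ 0.008 -0.    -1.   ] j [ 2.900e-02  5.310e-01  1.568e+00 -1.000e-03  1.035e+00  1.775e+00] t 4.58
target [540, 0, 28] 80 offset [0.1306 0.0797 0.0183] yaw [ 3.1408e+00 -8.0000e-04]
[-0.74027629 -1.14253494 -2.24326395]
```

View pics/s3c.png

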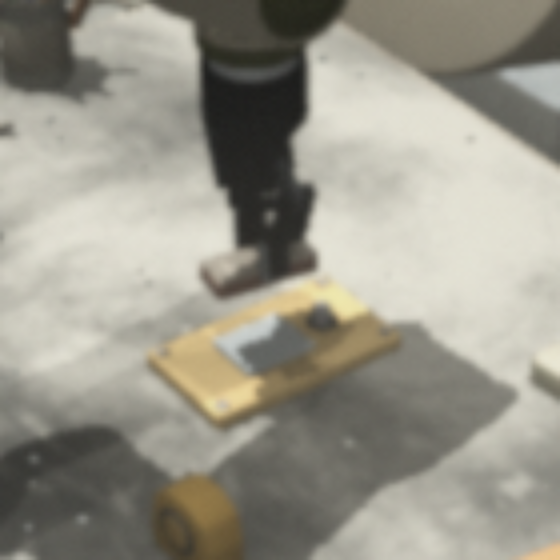

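Request:
{"fn": "jog_arm", "kwargs": {
  "targets": [
    {"offset": [0.02,0,0.003],"yaw": 0},
    {"offset": [0.05,0,0.007],"yaw": 0},
    {"offset": [0.08,0,0.012],"yaw": 0},
    {"offset": [0.11,0,0.016],"yaw": 0},
    {"offset": [0.1305,0.005,0.0185],"yaw": 0},
    {"offset": [0.1305,0.025,0.0185],"yaw": 0},
    {"offset": [0.1305,0.045,0.0185],"yaw": 0},
    {"offset": [0.1305,0.06,0.0185],"yaw": 0},
    {"offset": [0.1305,0.07,0.0185],"yaw": 0},
    {"offset": [0.1305,0.075,0.0185],"yaw": 0},
    {"offset": [0.1305,0.078,0.0185],"yaw": 0},
    {"offset": [0.1305,0.079,0.0185],"yaw": 0}
  ]
}}

```text
time_s: 5.63
eef_pos: [539.6, 0.1, 27.7]
ee_rot: [-0.456, 0.453, -0.54, 0.543]
force: [-0.2, 0.0, -1.4]
grip_width: 0.402
```

Request:
{"fn": "jog_arm", "kwargs": {
  "targets": [
    {"offset": [0,0.001,0],"yaw": 0},
    {"offset": [0,0.002,0],"yaw": 0},
    {"offset": [0,0.002,0],"yaw": 0}
  ]
}}

```text
time_s: 5.88
eef_pos: [540.0, 0.1, 26.6]
ee_rot: [-0.456, 0.453, -0.54, 0.544]
force: [-1.7, -0.3, 3.6]
grip_width: 0.402
```

Contact with the desk, so I release and go up.

Request:
{"fn": "jog_arm", "kwargs": {
  "targets": [
    {"offset": [0,0,0],"yaw": 0},
    {"offset": [0,0,0],"yaw": 0},
    {"offset": [0,0,0],"yaw": 0},
    {"offset": [0,0,0],"yaw": 0},
    {"offset": [0,-0.01,0],"yaw": 0},
    {"offset": [0,-0.03,0],"yaw": 0},
    {"offset": [0,-0.06,0],"yaw": 0},
    {"offset": [0,-0.1,0],"yaw": 0},
    {"offset": [0,-0.12,0],"yaw": 0},
    {"offset": [0,-0.12,0],"yaw": 0}
  ],
  "fingers": 0.056
}}

```text
time_s: 6.72
eef_pos: [541.2, -0.1, 152.0]
ee_rot: [-0.458, 0.451, -0.537, 0.546]
force: [0.3, 0.3, 0.4]
grip_width: 0.656
```

```bash
python3 - <<'E'
from h import *
mv([505,-211.5,140],80);mv([505,-211.5,49],80)
c=cap('scene','s4.png');print(ctrl.sense()['force'])
cv2.imwrite('pics/s4c.png',cv2.resize(c['img'][120:300,180:420,::-1],None,fx=3,fy=3))
E
```

```text
pos [ 5.412e+02 -1.000e-01  1.520e+02] jawdir [-0.174 -0.985 -0.   ] app [ 0.016 -0.003 -1.   ] j [-2.170e-01  4.340e-01  1.591e+00  1.000e-03  1.101e+00  1.528e+00] t 6.72
target [505, -211.5, 140] 80 offset [0.2144 0.012  0.001 ] yaw [ 3.1413e+00 -3.0000e-04]
pos [ 5.412e+02 -1.000e-01  1.520e+02] jawdir [-0.174 -0.985 -0.   ] app [ 0.016 -0.003 -1.   ] j [-2.170e-01  4.340e-01  1.591e+00  1.000e-03  1.101e+00  1.528e+00] t 6.72
target [505, -211.5, 49] 80 offset [ 0.2144  0.103  -0.0005] yaw [ 3.1413e+00 -3.0000e-04]
[-0.11248298 -0.28187598 -0.1110613 ]
```

View pics/s4c.png

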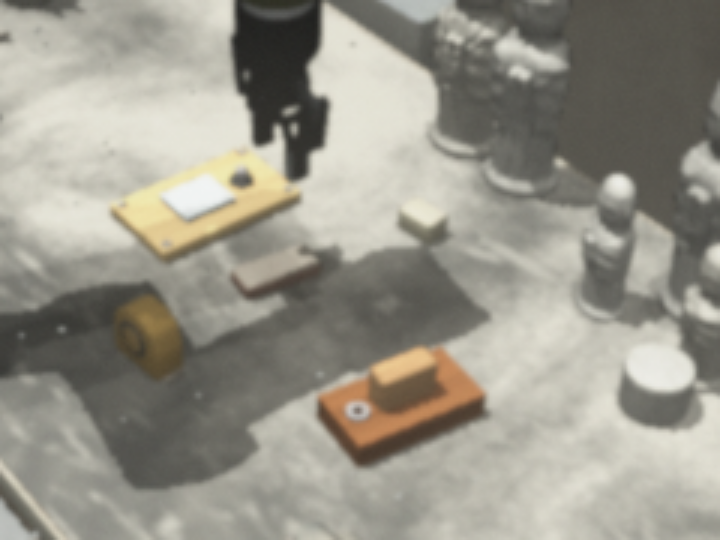

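The stone lies flat on the desk at crop ~(275,270), with a clear gap to the jig, and the jig, pin and lifter are free. On to the cover.

Request:
{"fn": "jog_arm", "kwargs": {
  "targets": [
    {"offset": [0.04,0.0,0],"yaw": 0},
    {"offset": [0.08,0.0,0],"yaw": 0},
    {"offset": [0.12,0,0],"yaw": 0},
    {"offset": [0.16,0.01,0],"yaw": 0},
    {"offset": [0.19,0.02,0],"yaw": 0},
    {"offset": [0.21,0.03,0],"yaw": 0},
    {"offset": [0.2145,0.035,0],"yaw": 0},
    {"offset": [0.2145,0.035,0],"yaw": 0},
    {"offset": [0.2145,0.035,0],"yaw": 0},
    {"offset": [0.2145,0.035,0],"yaw": 0},
    {"offset": [0.2145,0.035,0],"yaw": 0},
    {"offset": [0.2145,0.035,0],"yaw": 0}
  ]
}}

```text
time_s: 7.77
eef_pos: [503.6, -210.4, 114.6]
ee_rot: [-0.458, 0.452, -0.538, 0.545]
force: [0.2, 0.8, 0.2]
grip_width: 0.656
```

```bash
python3 - <<'E'
from h import *
mv([505,-211.5,50],80)
mv([505,-211.5,50],80)
c=cap('top','t5.png')
cv2.imwrite('pics/t5c.png',cv2.resize(c['img'][150:300,180:420,::-1],None,fx=3,fy=3))
mv([505,-211.5,50],80)
E
```

```text
pos [ 503.6 -210.4  114.6] jawdir [-0.173 -0.985 -0.   ] app [ 0.012 -0.002 -1.   ] j [-0.613  0.492  1.61   0.006  1.028  1.128] t 7.77
target [505, -211.5, 50] 80 offset [0.0009 0.0647 0.0008] yaw [-3.1406e+00  1.0000e-03]
pos [ 503.6 -210.4  114.6] jawdir [-0.173 -0.985 -0.   ] app [ 0.012 -0.002 -1.   ] j [-0.613  0.492  1.61   0.006  1.028  1.128] t 7.77
target [505, -211.5, 50] 80 offset [0.0009 0.0647 0.0008] yaw [-3.1406e+00  1.0000e-03]
pos [ 503.5 -210.6  114.6] jawdir [-0.173 -0.985 -0.   ] app [ 0.012 -0.002 -1.   ] j [-0.613  0.492  1.61   0.006  1.028  1.128] t 7.82
target [505, -211.5, 50] 80 offset [0.0007 0.0646 0.0008] yaw [-3.1408e+00  8.0000e-04]
```

View pics/t5c.png

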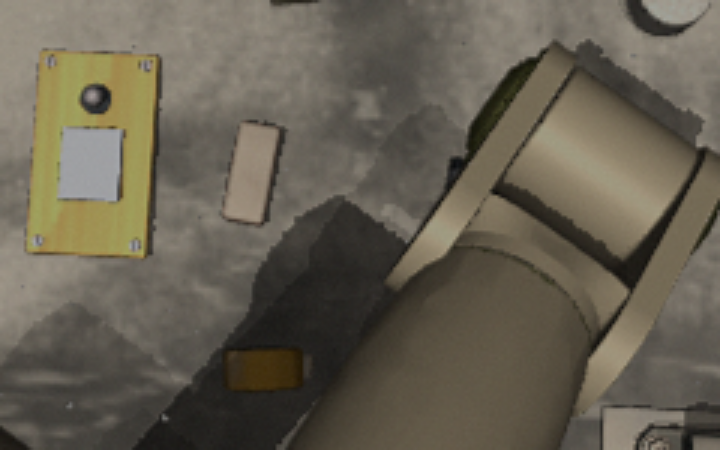

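The top view shows the jig clear (pin at crop (95,97), pad centre (90,163)) and the stone alone at (252,172), about 23 mm from the bed edge. Now I grasp the cover rib.

Request:
{"fn": "jog_arm", "kwargs": {
  "targets": [
    {"offset": [0.001,0.025,0.001],"yaw": 0.001},
    {"offset": [0.001,0.045,0.001],"yaw": 0.001},
    {"offset": [0.001,0.057,0.001],"yaw": 0.001},
    {"offset": [0.001,0.063,0.001],"yaw": 0.001},
    {"offset": [0.001,0.063,0.001],"yaw": 0.001},
    {"offset": [0.001,0.063,0.001],"yaw": 0.001},
    {"offset": [0.001,0.063,0.001],"yaw": 0.001},
    {"offset": [0.001,0.063,0.001],"yaw": 0.001}
  ]
}}

```text
time_s: 8.48
eef_pos: [505.5, -212.1, 52.5]
ee_rot: [-0.457, 0.451, -0.538, 0.546]
force: [-0.1, 0.6, -0.7]
grip_width: 0.656
```

Request:
{"fn": "jog_arm", "kwargs": {
  "targets": [
    {"offset": [0,0,0],"yaw": 0},
    {"offset": [0,0,0],"yaw": 0},
    {"offset": [0,0,0],"yaw": 0},
    {"offset": [0,0,0],"yaw": 0},
    {"offset": [0,0,0],"yaw": 0},
    {"offset": [0,0,0],"yaw": 0},
    {"offset": [0,0,0],"yaw": 0},
    {"offset": [0,0,0],"yaw": 0}
  ],
  "fingers": 0.01,
  "grip_force": 70
}}

```text
time_s: 9.15
eef_pos: [505.9, -212.3, 53.2]
ee_rot: [-0.458, 0.451, -0.537, 0.546]
force: [-0.6, 0.6, 5.2]
grip_width: 0.291
```

```bash
python3 - <<'E'
from h import *
mv([505,-211.5,130],80)
c=cap('scene','s6.png');print(ctrl.sense()['force'])
cv2.imwrite('pics/s6c.png',cv2.resize(c['img'][150:300,240:400,::-1],None,fx=4,fy=4))
E
```

```text
pos [ 505.9 -212.3   53.2] jawdir [-0.174 -0.985  0.001] app [ 0.015 -0.004 -1.   ] j [-0.613  0.587  1.646  0.007  0.894  1.128] t 9.15
target [505, -211.5, 130] 80 offset [-0.0006 -0.0768  0.0002] yaw [ 3.1414e+00 -2.0000e-04]
[-0.88178267 -0.08332167  5.72538682]
```

View pics/s6c.png

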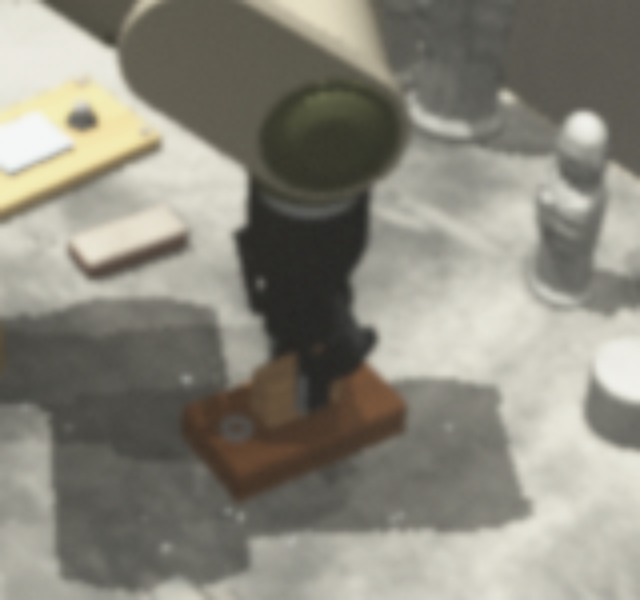

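The gripper holds the rib at crop ~(300,380), opening about 25 mm. Lift.

Request:
{"fn": "jog_arm", "kwargs": {
  "targets": [
    {"offset": [0,-0.004,0],"yaw": 0},
    {"offset": [0,-0.012,0],"yaw": 0},
    {"offset": [0,-0.025,0],"yaw": 0},
    {"offset": [0,-0.045,0],"yaw": 0},
    {"offset": [0,-0.065,0],"yaw": 0},
    {"offset": [0,-0.077,0],"yaw": 0},
    {"offset": [0,-0.077,0],"yaw": 0},
    {"offset": [0,-0.077,0],"yaw": 0},
    {"offset": [0,-0.077,0],"yaw": 0},
    {"offset": [0,-0.077,0],"yaw": 0}
  ],
  "grip_force": 90
}}

```text
time_s: 10.03
eef_pos: [504.2, -211.7, 129.0]
ee_rot: [-0.457, 0.452, -0.538, 0.545]
force: [-0.2, 0.5, -2.8]
grip_width: 0.292
```

```bash
python3 - <<'E'
from h import *
mv([555,133,130],87.7);
c=cap('scene','s7.png');print(ctrl.sense()['force'],ctrl.sense()['grip_width'])
cv2.imwrite('pics/s7c.png',cv2.resize(c['img'][120:280,240:400,::-1],None,fx=4,fy=4))
E
```

```text
pos [ 504.2 -211.7  129. ] jawdir [-0.174 -0.985  0.   ] app [ 0.013 -0.002 -1.   ] j [-0.614  0.475  1.594  0.006  1.061  1.128] t 10.03
target [555, 133, 130] 87.7 offset [-0.3483 -0.0011 -0.0099] yaw [ 3.007  -0.1346]
[-0.66253318 -0.31684793 -3.98335906] 0.289023006373215
```

View pics/s7c.png

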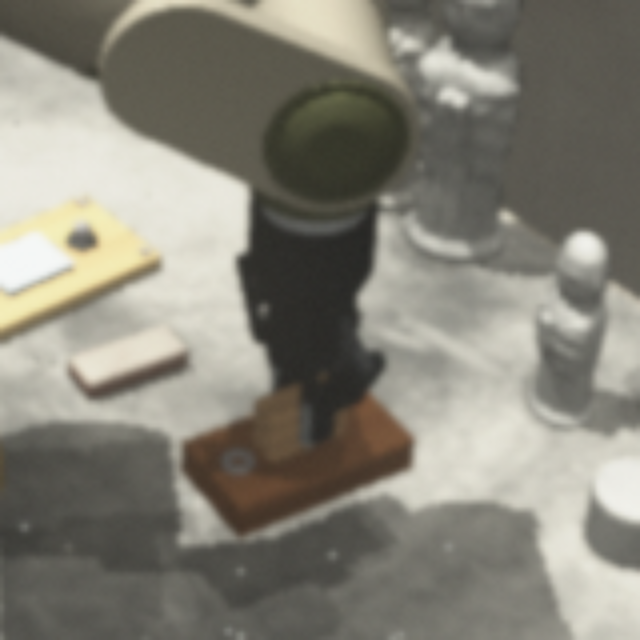

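Request:
{"fn": "jog_arm", "kwargs": {
  "targets": [
    {"offset": [-0.03,-0.003,-0.001],"yaw": -0.02},
    {"offset": [-0.06,-0.003,-0.002],"yaw": -0.03},
    {"offset": [-0.095,-0.003,-0.003],"yaw": -0.05},
    {"offset": [-0.13,-0.002,-0.004],"yaw": -0.06},
    {"offset": [-0.165,-0.002,-0.005],"yaw": -0.08},
    {"offset": [-0.2,-0.002,-0.006],"yaw": -0.09},
    {"offset": [-0.235,-0.001,-0.007],"yaw": -0.11},
    {"offset": [-0.27,-0.001,-0.008],"yaw": -0.12},
    {"offset": [-0.3,-0.001,-0.009],"yaw": -0.13},
    {"offset": [-0.325,-0.001,-0.0095],"yaw": -0.135},
    {"offset": [-0.34,-0.001,-0.01],"yaw": -0.135},
    {"offset": [-0.348,-0.001,-0.01],"yaw": -0.135}
  ]
}}

```text
time_s: 11.08
eef_pos: [554.6, 134.7, 129.1]
ee_rot: [-0.493, 0.488, -0.506, 0.513]
force: [-0.1, -0.2, -4.2]
grip_width: 0.288
```

Request:
{"fn": "jog_arm", "kwargs": {
  "targets": [
    {"offset": [0,0,0],"yaw": 0},
    {"offset": [0,0,0],"yaw": 0},
    {"offset": [0,0,0],"yaw": 0}
  ]
}}

```text
time_s: 11.33
eef_pos: [554.5, 133.7, 128.8]
ee_rot: [-0.492, 0.488, -0.506, 0.513]
force: [0.5, 0.7, -3.4]
grip_width: 0.284
```

```bash
python3 - <<'E'
from h import *
mv([555,133,130],87.7);
c=cap('scene','s8.png');print(ctrl.sense()['force'],ctrl.sense()['grip_width'])
z=ctrl.sense()['eef_pos'][2]
bx,by,bt=554,132.8,-2.3
def circ(x,y,r,z):
    t=np.linspace(0,2*np.pi,24)[:-1]; return w2p(c,np.c_[x+r*np.cos(t),y+r*np.sin(t),np.full(23,z)])
t=np.radians(bt); px,py=bx+45*np.cos(t),by+45*np.sin(t)
u=z-53.2
overlay(c,[(box3(c,bx,by,bt,170,100,0,15),(255,0,0)),([circ(px,py,7,15),circ(px,py,3.5,33)],(0,0,255)),
 (box3(c,bx,by,bt,130,70,u,u+26),(0,255,0)),([circ(bx-45*np.cos(t),by-45*np.sin(t),10,u+26)],(0,255,0))],(190,110,310,230),5,'s8c.png')
c=cap('top','t8.png')
overlay(c,[(box3(c,bx,by,bt,170,100,0,15),(255,0,0)),
 (box3(c,bx,by,bt,130,70,u,u+26),(0,255,0)),([circ(bx-45*np.cos(t),by-45*np.sin(t),10,u+26)],(0,255,0))],(170,140,260,260),5,'t8c.png')
E
```

```text
pos [554.5 133.7 128.8] jawdir [-0.039 -0.999  0.002] app [ 0.011 -0.003 -1.   ] j [ 0.033  0.523  1.517 -0.003  1.091  1.643] t 11.33
target [555, 133, 130] 87.7 offset [ 0.0007 -0.0012  0.0005] yaw [-3.14e+00  1.60e-03]
[ 1.21823357  0.1741747  -3.44840097] 0.2899778873644028
```

View pics/s8c.png

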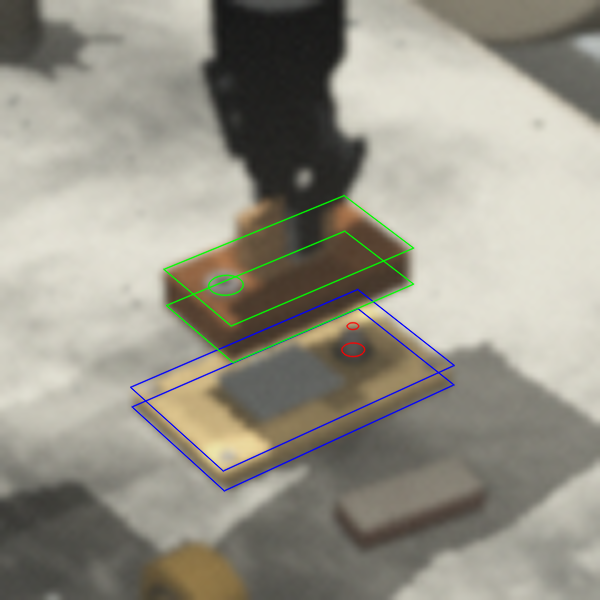

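View pics/t8c.png

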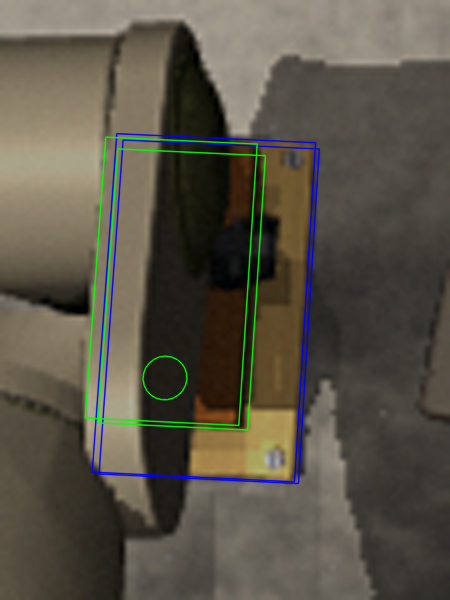

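Both views agree with the models: in the scene crop the cover outline and ring match the green model, and the bed and pin match to about 1 mm. Descending to just above the lifter.

```bash
python3 - <<'E'
from h import *
mv([555,133,77],87.7);
E
```

```text
pos [554.6 133.6 129.1] jawdir [-0.039 -0.999  0.002] app [ 0.011 -0.002 -1.   ] j [ 0.032  0.522  1.517 -0.003  1.091  1.644] t 11.43
target [555, 133, 77] 87.7 offset [ 0.0005  0.0521 -0.0002] yaw [-3.1405e+00  1.1000e-03]
```

Request:
{"fn": "jog_arm", "kwargs": {
  "targets": [
    {"offset": [0.0005,0.01,0],"yaw": 0.001},
    {"offset": [0.0005,0.02,0],"yaw": 0.001},
    {"offset": [0.0005,0.03,0],"yaw": 0.001},
    {"offset": [0.0005,0.036,0],"yaw": 0.001},
    {"offset": [0.0005,0.04,0],"yaw": 0.001},
    {"offset": [0.0005,0.043,0],"yaw": 0.001},
    {"offset": [0.0005,0.046,0],"yaw": 0.001},
    {"offset": [0.0005,0.049,0],"yaw": 0.001},
    {"offset": [0.0005,0.052,0],"yaw": 0.001},
    {"offset": [0.0005,0.052,0],"yaw": 0.001},
    {"offset": [0.0005,0.052,0],"yaw": 0.001}
  ]
}}

```text
time_s: 12.35
eef_pos: [555.2, 133.0, 77.1]
ee_rot: [-0.492, 0.488, -0.506, 0.513]
force: [0.3, 0.7, -3.7]
grip_width: 0.288
```

```bash
python3 - <<'E'
from h import *
mv([555,133,68],87.7)
s=ctrl.sense();print(s['force'],s['wrist_torque'],s['grip_width'])
c=cap('scene','s9.png')
cv2.imwrite('pics/s9c.png',cv2.resize(c['img'][110:230,190:310,::-1],None,fx=5,fy=5))
E
```

```text
pos [555.2 133.   77.1] jawdir [-0.04  -0.999  0.002] app [ 0.011 -0.002 -1.   ] j [ 0.031  0.592  1.558 -0.003  0.981  1.644] t 12.35
target [555, 133, 68] 87.7 offset [ 0.      0.0091 -0.0003] yaw [-3.1415e+00  1.0000e-04]
[ 0.32254735  0.68134855 -3.70422121] [ 0.04752743  0.01715652 -0.0633032 ] 0.28770643099154614
```

View pics/s9c.png

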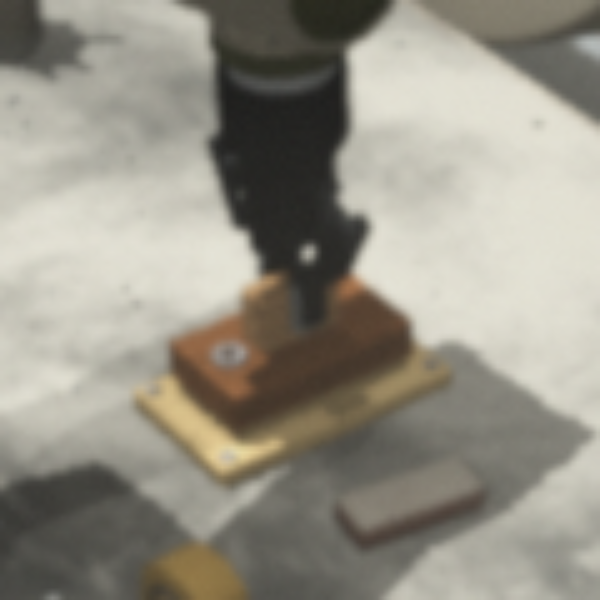

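Underside is at about 24 mm, below the pin tip, with only the cover's weight on the wrist, so the pin is in the socket; the picture shows the cover square over the bed. Now I press.

Request:
{"fn": "jog_arm", "kwargs": {
  "targets": [
    {"offset": [0,0.002,0],"yaw": 0},
    {"offset": [0,0.004,0],"yaw": 0},
    {"offset": [0,0.006,0],"yaw": 0},
    {"offset": [0,0.008,0],"yaw": 0},
    {"offset": [0,0.009,0],"yaw": 0},
    {"offset": [0,0.01,0],"yaw": 0},
    {"offset": [0,0.01,0],"yaw": 0},
    {"offset": [0,0.01,0],"yaw": 0}
  ],
  "grip_force": 110
}}

```text
time_s: 13.07
eef_pos: [555.7, 133.0, 68.6]
ee_rot: [-0.493, 0.487, -0.506, 0.514]
force: [-4.2, -0.7, 11.4]
grip_width: 0.288
```

Request:
{"fn": "jog_arm", "kwargs": {
  "targets": [
    {"offset": [0,0.002,0],"yaw": 0},
    {"offset": [0,0.003,0],"yaw": 0},
    {"offset": [0,0.003,0],"yaw": 0},
    {"offset": [0,0.003,0],"yaw": 0},
    {"offset": [0,0.003,0],"yaw": 0},
    {"offset": [0,0.003,0],"yaw": 0}
  ]
}}

```text
time_s: 13.57
eef_pos: [555.6, 133.0, 68.4]
ee_rot: [-0.493, 0.487, -0.506, 0.514]
force: [-15.0, -3.0, 26.5]
grip_width: 0.287
```

```bash
python3 - <<'E'
from h import *
mv([555,133,68],87.7)
s=ctrl.sense();print(s['force'],s['wrist_torque'],s['grip_width'])
c=cap('scene','s10.png')
cv2.imwrite('pics/s10c.png',cv2.resize(c['img'][110:230,190:310,::-1],None,fx=5,fy=5))
E
```

```text
pos [555.6 133.   68.4] jawdir [-0.04  -0.999  0.002] app [ 0.013 -0.003 -1.   ] j [ 0.031  0.605  1.563 -0.004  0.961  1.644] t 13.57
target [555, 133, 68] 87.7 offset [-0.      0.0003 -0.0006] yaw [-3.1411e+00  5.0000e-04]
[-15.0436306   -2.96327256  26.52447946] [-0.12773662  2.21849673 -0.03164717] 0.28746604872215364
```

View pics/s10c.png

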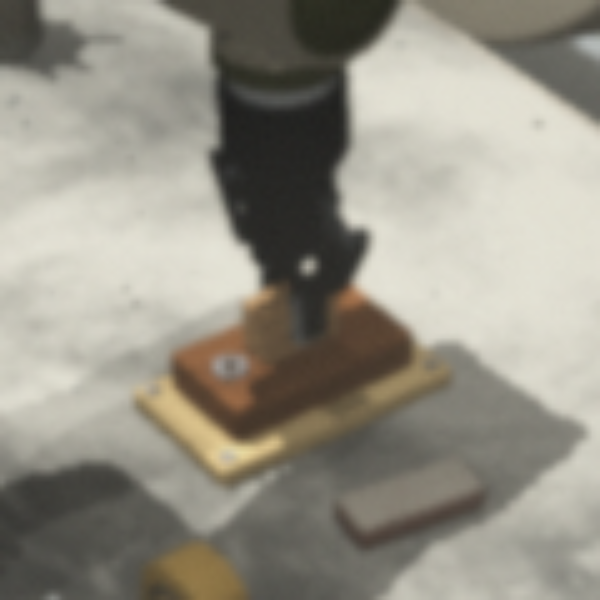

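Force rose 15 N with only 0.2 mm more travel, and z = 68.4 against 68.2 expected: it is on the hard stop. I relieve the sideways load (-15 N in x) while still pressing.

Request:
{"fn": "jog_arm", "kwargs": {
  "targets": [
    {"offset": [0,0.002,-0.0005],"yaw": 0},
    {"offset": [0,0.003,-0.001],"yaw": 0},
    {"offset": [0,0.003,-0.001],"yaw": 0},
    {"offset": [0,0.003,-0.001],"yaw": 0},
    {"offset": [0,0.003,-0.001],"yaw": 0},
    {"offset": [0,0.003,-0.001],"yaw": 0},
    {"offset": [0,0.003,-0.001],"yaw": 0}
  ]
}}

```text
time_s: 14.2
eef_pos: [555.6, 133.0, 68.3]
ee_rot: [-0.493, 0.487, -0.505, 0.515]
force: [-9.1, -2.5, 24.4]
grip_width: 0.283
```

```bash
python3 - <<'E'
from h import *
mv([555,133,68],87.7)
s=ctrl.sense();print(s['force'],s['wrist_torque'],s['grip_width'])
c=cap('scene','s11.png')
def circ(x,y,r,z):
    t=np.linspace(0,2*np.pi,24)[:-1]; return w2p(c,np.c_[x+r*np.cos(t),y+r*np.sin(t),np.full(23,z)])
bx,by,bt=554,132.8,-2.3;t=np.radians(bt)
overlay(c,[(box3(c,bx,by,bt,170,100,0,15),(255,0,0)),(box3(c,bx,by,bt,130,70,15,41),(0,255,0)),([circ(bx-45*np.cos(t),by-45*np.sin(t),10,41)],(0,255,0))],(200,150,300,220),7,'s11c.png')
for i in range(4):
    ctrl.capture('scene')
s=ctrl.sense();print(s['eef_pos'],s['force'],s['time_s'])
E
```

```text
pos [555.6 133.   68.3] jawdir [-0.04  -0.999  0.002] app [ 0.016 -0.003 -1.   ] j [ 0.031  0.603  1.566 -0.004  0.956  1.644] t 14.2
target [555, 133, 68] 87.7 offset [-0.      0.0003 -0.0006] yaw [-3.1411e+00  5.0000e-04]
[-9.0964873  -2.53193888 24.37506496] [-0.00906454  1.46617991 -0.02095956] 0.28262041377508795
[555.5770165  132.96259869  68.33207774] [-9.74963872 -2.69885723 24.59654117] 14.45
```

View pics/s11c.png

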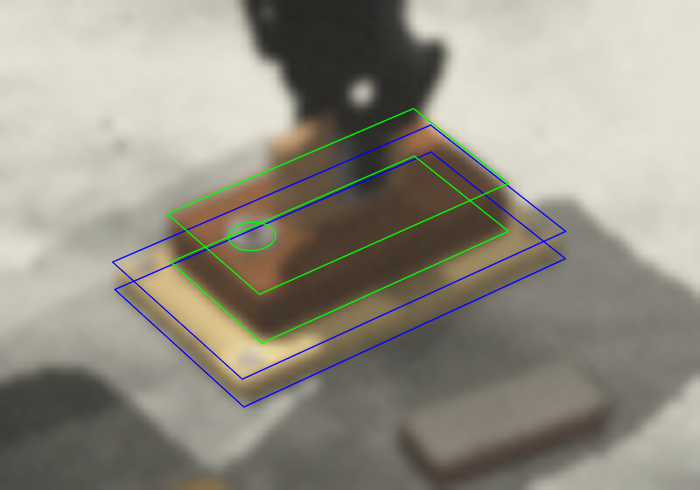

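The overlay shows the cover outline, ring (crop ~(252,235)) and bed all matching the "home" model to about 1 mm. The push is steady at 24 N, so I hand in.

```bash
python3 - <<'E'
from rig import ctrl
print(ctrl.finish_job())
s=ctrl.sense();print(s['eef_pos'],s['force'],s['grip_width'],s['time_s'])
E
```

```text
the job is handed in; nothing more can be done
None
the job is handed in; nothing more can be done
```

I cleared the stone, fitted the cover on the jig, pressed it home and handed the job in at about 14.5 s with the arm still pressing. No verdict was reported.

- **Stone:** it was lifted off the lifter and lies flat on the desk, about 23 mm from the bed in the top picture taken afterwards.
- **Cover fit:** I gripped the cover by its rib, turned it square with the bed and lowered it. The pin entered the socket with no extra force.
- **Press:** the tool stopped at z = 68.3 mm, where about 68.2 mm was expected for fully home. Raising the push from 11 N to about 25 N moved it only 0.3 mm further, so it is on the hard stop. The holding force was steady at about 24 N.
- **Picture check:** the last scene picture matched the modelled home pose to about 1 mm. The bystanders were not touched.

Two small things were off. About 9–10 N of sideways load along x remained at the end, probably from the pin, down from 15 N after I relieved it. The tool also leaned about 0.9° throughout, the same as when it gripped the cover, so the cover itself sat level.

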